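# Hang the headset on the pull-out rail of the game cubby

## Task

Put the gaming headset away: pull the cubby's steel rail fully out by its end knob, then hang the headset by the crown of its headband over the rail, between knob and cubby, with one ear cup on each side. Lower it on gently rather than dropping it, leave it hanging straight and still with the rail still fully out, and do not disturb the other things on the tray.

Things in the scene. Friction and masses are not known exactly. Their poses are not given: they have to be found in the camera images.
- stand: Fixed wooden cubby, 150 deep x 90 wide x 250 mm high; a horizontal rail slides out of the board at the top of its front. Origin on the tray (z = 0) below the middle of the pulled-out rail; x runs along the rail from knob to cubby, z up. The cubby fills x = 65 to 215, y = -45 to 45 mm. Left or right on the tray, various yaws.
- rail (a joint): How far the rail is out, in m: 0 is in (knob centre 35 mm before the cubby's front), 0.095 fully out at its stop (knob at stand x = -65 mm). Slides along the stand's -x with about 2.5 N of friction and stays where left. The rail is a flat-topped steel bar 24 wide x 18 mm high, its axis 226 mm above the tray.
- knob (a point): Centre of the dark steel end knob of the rail, a disc 32 mm across and 16 mm thick with its axis along the rail (stand x); 226 mm above the tray, its top at 242 mm. Moves with the rail.
- hang (a point): Fixed point on the centre line of the top face of the pulled-out rail, midway between knob and cubby: stand x = 0, y = 0, 235 mm above the tray; axes as the stand's. This is where the crown belongs.
- headset: Loose black and grey headset, 0.25 kg, standing like an arch on its ear cups: 190 (y, cup to cup) x 70 x 190 mm high; origin under its middle. Cups 85 mm high, 108 mm clear between them. Crown: black block 32 (x) x 62 (y) x 22 mm, z = 168 to 190 mm, over the origin. Grip it across x by its upper 16 mm so the tips clear the rail.
- crown_under (a point): Centre of the underside of the headset's crown, 168 mm above the headset's origin; it rests on the rail when hung. Axes as the headset's.
- domino_box: Maple domino box with sliding top, 170 x 66 x 48 mm; origin at the centre of its underside. Leave alone.
- spinner: Round white board 72 mm across with an orange arrow on a centre pivot, 16 mm high; origin under its centre. Leave alone.
- tumbler: Glass tumbler 72 mm across, 85 mm high, standing; origin under its centre. Leave alone.
- die0: Ivory-coloured die, 18 mm cube; origin at the centre of its underside. Leave alone.
- die1: The other ivory-coloured die, 18 mm cube; origin at the centre of its underside. Leave alone.
- card_box: Flat box of playing cards, 64 x 92 x 20 mm; origin at the centre of its underside. Leave alone.
- dice_cup: Dark wooden dice cup, 80 mm across, 95 mm high, standing; origin under its centre. Leave alone.
There are look-alikes about, which are no part of the job. Leave any purple look-alike of the headset alone.

How it is judged:
On the way, in this order (a step that is already met when the one before it is completed fails the run):
1. the rail is pulled fully out (within 10 mm of its stop) (value of joint rail above 0.085 m), for 0.2 s.
2. the headset's crown rests on the rail (x of crown_under in the frame of hang between -0.04 and 0.04 m and y of crown_under in the frame of hang between -0.03 and 0.03 m and z of crown_under in the frame of hang between -0.008 and 0.012 m and angle between headset's own z axis and vertical below 0.25 rad and angle between the x axis of headset and the x axis of hang, either way round below 0.3 rad and contact force between headset and stand above 0.5 N and value of joint rail above 0.085 m), for 0.2 s.
At the end, for the whole second after the job is handed in: Rail within 10 mm of its stop; headset at rest on it, crown underside on the rail (within 40 mm of its middle lengthwise, 30 mm sideways, -8 to +12 mm in height), band width within 0.3 rad of the rail's direction, within 0.25 rad of upright (all of step 2 and linear speed of headset below 0.03 m/s and angular speed of headset below 0.3 rad/s); the robot touches nothing.
It fails at once if another thing on the tray is disturbed (moved more than 30 mm) (distance of any of domino_box, spinner, tumbler, die0, die1, card_box, dice_cup from where it was at the start of the episode above 0.03 m).
It fails at once if the headset is dropped onto the rail (faster than 0.6 m/s within 40 mm of its place) (distance between crown_under and hang below 0.04 m and linear speed of headset above 0.6 m/s).
It fails at once if the headset strikes the rail or cubby hard (over 35 N) (contact force between headset and stand above 35 N).
It also fails if it takes over 67 s, if anything falls off the work surface, if the arm or the gripper's body presses on something with over 40 N, if the wrist force passes 120 N, or if a joint passes its speed limit or range.

## Robot

A 6-joint arm with a two-finger parallel gripper is mounted at the origin on the work surface. World frame = base frame: x ahead of the robot, y to its left, z up, the work surface at z = 0. Lengths are in m, angles in rad, forces in N, time in s.
With the tool pointing down it reaches from about 0.3 to 0.75 m from the base axis. Payload 8.5 kg.
Tool frame: the origin (TCP) lies at the very end of the fingers, on their centre line; the grasp point (between the pads) lies 19 mm behind it; z points along the fingers, y is the line along which they close (so a half turn about z gives the same grasp; the last joint's range is limited). The gripper opens to 88 mm and grips with 3 to 60 N. Pads are 18 mm wide; open, the fingers measure 123 mm over their backs; the gripper's body (75 mm by 187 mm) begins 45 mm behind the grasp point.
Start: joints at [-1.491, 0.381, 1.297, -0, 1.464, -0.215], TCP at [0.16, -0.526, 0.239] pointing down, gripper open.
Joint ranges: [-3.11, 3.11], [-0.89, 2.33], [0.22, 2.48], [-1.42, 4.56], [0.17, 2.85], [-2.88, 2.88]. Speed limits (rad/s): [2.39, 2.39, 3.14, 3.14, 3.14, 3.14].

## Interface

Orientations are given as [roll, pitch, yaw] about the fixed x, y, z axes, in that order (R = Rz(yaw) Ry(pitch) Rx(roll)).
In Python, from rig import manip gives the robot as it stands. Calls block until the motion is done:
- manip.movep(position, orientation): joint-space move of the TCP to a pose.
- manip.move_linear(position, rot=None, vel=0.15, contact_N=None): straight line of the TCP; rot=None keeps the orientation; vel is the mean speed in m/s. With contact_N (N) it stops when the force on the tool has changed by that much, and returns True; else False.
- manip.move_joints(angles): joint-space move.
- manip.gripper_to(opening): finger opening in m; the grip force is fixed at half the most; returns when the fingers have stopped.
- manip.pause(seconds).
- manip.ik(position, orientation): joint angles nearest the present ones, or None.
- manip.read_state(): the state.
- manip.grab_frame(name): name is "scene" or "side" or "wrist"; returns the picture (400x640x3 uint8, red, green, blue); there is no depth.
- manip.camera_params(name): a dict with "intrinsics" (3x3 intrinsics, pixels), "k1" (the pictures are not rectified: a ray, as slopes to the right and down, at radius r is drawn at 1 + k1 r^2 times it, then the intrinsics apply), "world_from_camera" (4x4, takes a point from camera to world coordinates). Camera axes: x right, y down, z forward; pixel columns grow to the right and rows downward; lengths in m; the calibration is good to about 2 mm. A picture is of the moment at which its call begins: read the wrist's pose just before it. camera_params takes no time and is no camera call; for the wrist camera it gives the pose at the moment of the call.
A pose or a line that the arm cannot do raises manip.MotionError and nothing moves.
- manip.job_done(): hands the job in; it is judged then, once.
The state is a dict: "clock": time; "q": joint angles; "dq": joint speeds; "tau": joint torques, N m; "eef_pos": TCP position; "orientation": TCP orientation; "force": force on the tool from outside, world axes, zero at the start; "torque": the same for the moment, N m; "gripper_width": finger opening in m; "grasp_force": force on a finger pad.
Only numpy, scipy, OpenCV 4.12 (cv2) and the standard library are available. Lean on these libraries where they do the work, as an engineer would, in place of code of your own. Each camera call takes 0.05 s, during which the arm holds its last target. There are 200 camera calls.

## Working session

There is one attempt and no reset: what is moved stays moved. The work goes in short steps, each a Python script; the robot and the scene stay as the last script left them, time stands still between calls to the robot, and variables do not carry over. Pictures are saved under pics/ and viewed, at most 10 in all, crops included, and the job is handed in when it is done.

```bash
ls; mkdir -p pics; cat > h.py <<'E'
import numpy as np, cv2
from rig import manip
def save(name,fn):
    im=manip.grab_frame(name); cv2.imwrite(fn,im[:,:,::-1]); return im
def project(P,c):
    T=np.linalg.inv(np.array(c["world_from_camera"])); p=T[:3,:3]@np.array(P)+T[:3,3]
    s=p[:2]/p[2]; s=s*(1+c["k1"]*(s@s)); K=np.array(c["intrinsics"])
    return np.array([K[0,0]*s[0]+K[0,2],K[1,1]*s[1]+K[1,2]])
def ray(uv,c):
    K=np.array(c["intrinsics"]); d=np.array([(uv[0]-K[0,2])/K[0,0],(uv[1]-K[1,2])/K[1,1]]); s=d.copy()
    for _ in range(20): s=d/(1+c["k1"]*(s@s))
    T=np.array(c["world_from_camera"]); return T[:3,3],T[:3,:3]@np.array([*s,1])
def onplane(uv,c,z):
    o,d=ray(uv,c); return o+d*(z-o[2])/d[2]
def tri(uv1,c1,uv2,c2):
    A=[];b=[]
    for uv,c in((uv1,c1),(uv2,c2)):
        o,d=ray(uv,c); d=d/np.linalg.norm(d); M=np.eye(3)-np.outer(d,d); A.append(M); b.append(M@o)
    return np.linalg.lstsq(np.vstack(A),np.hstack(b),rcond=None)[0]
E
python3 - <<'E'
from h import *
a=save("scene","pics/scene.png");b=save("side","pics/side.png")
for n in("scene","side"):
    c=manip.camera_params(n); print(n,np.round(c["world_from_camera"],3).tolist(),c["k1"],c["intrinsics"])
print(manip.read_state()["clock"])
E
```

```text
pics
scene [[-0.873, 0.335, -0.355, 0.978], [0.488, 0.585, -0.648, 0.863], [-0.01, -0.739, -0.674, 1.056], [0.0, 0.0, 0.0, 1.0]] -0.006471356765824393 [[375.57638058   0.         317.63091882]
 [  0.         375.57638058 202.47327002]
 [  0.           0.           1.        ]]
side [[0.909, -0.269, 0.319, 0.031], [-0.417, -0.62, 0.665, -0.978], [0.019, -0.737, -0.675, 1.176], [0.0, 0.0, 0.0, 1.0]] -0.028453076951984096 [[465.94307007   0.         317.30881524]
 [  0.         465.94307007 201.57584454]
 [  0.           0.           1.        ]]
0.1
```

View pics/scene.png

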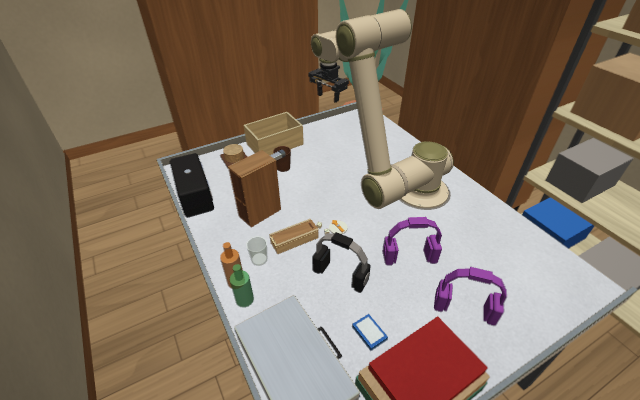

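View pics/side.png

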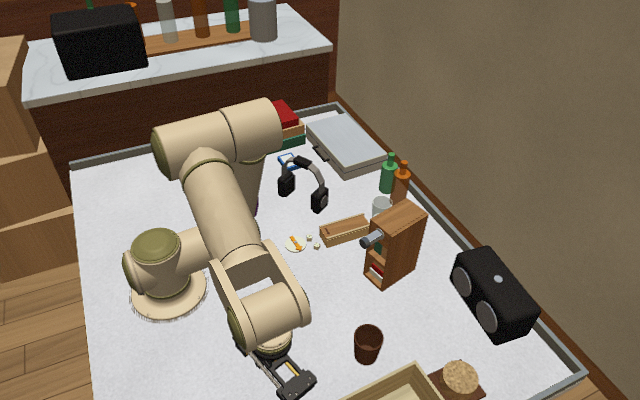

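The scene view shows the black and grey headset with its crown at about (343,240). Two purple look-alikes stand at (412,222) and (472,275). The cubby is at (255,185) with its knob at (278,156). In the side view the headset crown is at (303,161), the knob at (368,241) and the cubby at (397,245).

Things that could be taken for the headset: the black/grey one at (342,260), purple at (412,240) and purple at (470,292). I choose the black/grey one, and check it in a close crop.

```bash
python3 - <<'E'
import cv2,numpy as np
a=cv2.imread("pics/scene.png");b=cv2.imread("pics/side.png")
def cr(i,x,y,w=100,h=75): return cv2.resize(i[y:y+h,x:x+w],None,fx=4,fy=4,interpolation=cv2.INTER_CUBIC)
o=np.vstack([np.hstack([cr(a,295,225),cr(a,215,140)]),np.hstack([cr(b,255,145),cr(b,345,195,100,75)])])
cv2.imwrite("pics/crops.png",o)
E
```

```text
(no output)
```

View pics/crops.png

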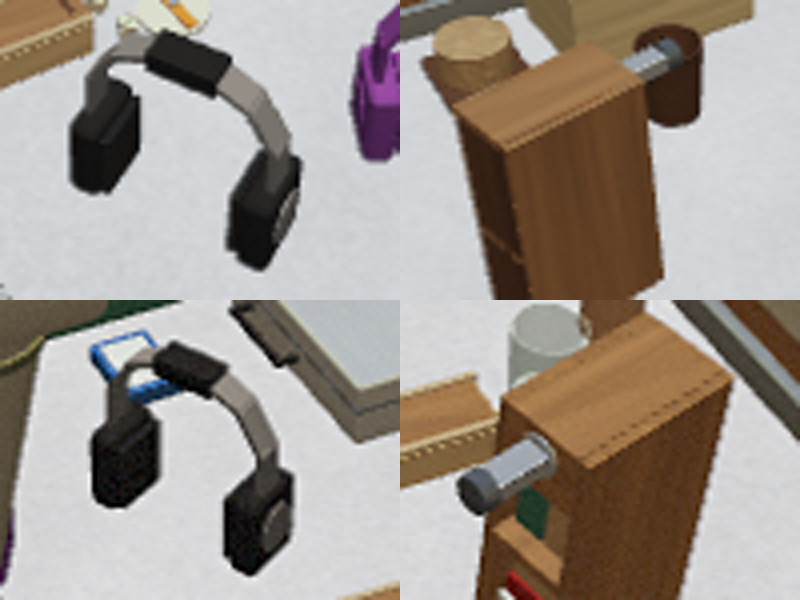

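The crop confirms a black/grey headset and not a purple one. It also gives the crown blob, the cubby's top corners and the knob. Next I measure them.

```bash
python3 - <<'E'
from h import *
cs,cd=manip.camera_params("scene"),manip.camera_params("side")
S=np.array([[585-400,42],[455-400,103],[508-400,150],[640-400,78]])/4+[215,140]
D=np.array([[732-400,78],[645-400,15],[502-400,102],[590-400,168]])/4+[345,195]
A=np.array([onplane(p,cs,.25) for p in S]);B=np.array([onplane(p,cd,.25) for p in D])
print("scene top\n",A.round(3),"\nside top\n",B.round(3))
f=lambda x,y,ox,oy:np.array([x/4+ox,y/4+oy])
for n,p,q in [("knobface",f(275,37,215,140)+[0,10/4*0],f(130,205-10,345,195))]: pass
kn=[f(675-400,50,215,140),f(475-400,190,345,195)]
print("knob tri",tri(kn[0],cs,kn[1],cd).round(3),onplane(kn[0],cs,.226).round(3),onplane(kn[1],cd,.226).round(3))
c=[f(188,64,295,225),f(190,70,255,145)]
print("crown tri",tri(c[0],cs,c[1],cd).round(3),onplane(c[0],cs,.182).round(3),onplane(c[1],cd,.182).round(3))
# crown black blob long ends at z~.18
for e in ([f(152,48,295,225),f(228,80,295,225)],cs),([f(160,55,255,145),f(222,86,255,145)],cd):
    p,q=[onplane(u,e[1],.182) for u in e[0]];print(p.round(3),q.round(3),np.arctan2(*(q-p)[1::-1]))
# cups bottom centers approx
for nm,a,b in("cupL",(105,140),(125,460-300)),("cupR",(262,212),(257,522-300)):
    print(nm,tri(f(*a,295,225),cs,f(*b,255,145),cd).round(3))
E
```

```text
scene top
 [[ 0.596 -0.27   0.25 ]
 [ 0.734 -0.24   0.25 ]
 [ 0.717 -0.153  0.25 ]
 [ 0.575 -0.192  0.25 ]] 
side top
 [[ 0.739 -0.244  0.25 ]
 [ 0.718 -0.161  0.25 ]
 [ 0.574 -0.199  0.25 ]
 [ 0.598 -0.279  0.25 ]]
knob tri [ 0.521 -0.247  0.23 ] [ 0.515 -0.248  0.226] [ 0.529 -0.246  0.226]
crown tri [0.538 0.211 0.177] [0.539 0.215 0.182] [0.538 0.203 0.182]
[0.554 0.187 0.182] [0.521 0.244 0.182] 2.1011342098097336
[0.522 0.233 0.182] [0.554 0.172 0.182] -1.0899996930262983
cupL [0.536 0.198 0.08 ]
cupR [ 0.542  0.224 -0.   ]
```

```bash
python3 - <<'E'
from h import *
import json
p=manip.read_state();print(p["orientation"])
P={}
def look(pos,yaw,n):
    manip.movep(pos,[np.pi,0,yaw]); manip.pause(.3)
    c=manip.camera_params("wrist"); save("wrist",f"pics/{n}.png")
    P[n]={k:np.array(v).tolist() for k,v in c.items()}; s=manip.read_state(); print(n,s["clock"],s["q"],np.round(c["world_from_camera"],3).tolist())
for y in (0.257,.257-np.pi,2.09,-1.05,1.83,-1.31):
    for pos in ((.46,-.27,.21),(.54,.21,.18),(.52,-.25,.43)):
        q=manip.ik(pos,[np.pi,0,y]); print(y,pos,None if q is None else np.round(q,2))
manip.move_linear([.16,-.526,.36],vel=.2)
look([.52,-.25,.42],0.257,"wstand")
look([.52,.2,.40],0.257,"whead")
json.dump(P,open("cams.json","w"))
E
```

```text
[-3.14034939e+00 -2.74523911e-04  2.94814533e-01]
0.257 (0.46, -0.27, 0.21) [-0.75  0.37  1.39 -0.    1.37  0.56]
0.257 (0.54, 0.21, 0.18) [ 0.17  0.48  1.31 -0.    1.35  1.48]
0.257 (0.52, -0.25, 0.43) [-0.65  0.39  0.75 -0.    2.    0.66]
-2.884592653589793 (0.46, -0.27, 0.21) [-0.75  0.37  1.39  0.    1.37 -2.58]
-2.884592653589793 (0.54, 0.21, 0.18) [ 0.17  0.48  1.31  0.    1.35 -1.66]
-2.884592653589793 (0.52, -0.25, 0.43) [-0.65  0.39  0.75  0.    2.   -2.48]
2.09 (0.46, -0.27, 0.21) [-0.75  0.37  1.39  0.    1.37 -1.27]
2.09 (0.54, 0.21, 0.18) [ 0.17  0.48  1.31  0.    1.35 -0.35]
2.09 (0.52, -0.25, 0.43) [-0.65  0.39  0.75  0.    2.   -1.17]
-1.05 (0.46, -0.27, 0.21) [-0.75  0.37  1.39 -0.    1.37  1.87]
-1.05 (0.54, 0.21, 0.18) [ 0.17  0.48  1.31 -0.    1.35  2.79]
-1.05 (0.52, -0.25, 0.43) [-0.65  0.39  0.75 -0.    2.    1.97]
1.83 (0.46, -0.27, 0.21) [-0.75  0.37  1.39  0.    1.37 -1.01]
1.83 (0.54, 0.21, 0.18) [ 0.17  0.48  1.31  0.    1.35 -0.09]
1.83 (0.52, -0.25, 0.43) [-0.65  0.39  0.75  0.    2.   -0.91]
-1.31 (0.46, -0.27, 0.21) [-0.75  0.37  1.39 -0.    1.37  2.13]
-1.31 (0.54, 0.21, 0.18) None
-1.31 (0.52, -0.25, 0.43) [-0.65  0.39  0.75 -0.    2.    2.23]
wstand 2.8833 [-6.53854384e-01  3.85026478e-01  7.84575517e-01  6.61406672e-06
  1.97204842e+00  6.60521231e-01] [[0.253, -0.928, -0.272, 0.589], [-0.967, -0.243, -0.07, -0.233], [-0.001, 0.281, -0.96, 0.565], [0.0, 0.0, 0.0, 1.0]]
whead 4.8833 [1.54070542e-01 3.40354299e-01 9.07513352e-01 1.86596555e-05
 1.89380783e+00 1.46843260e+00] [[0.253, -0.928, -0.272, 0.589], [-0.967, -0.243, -0.07, 0.217], [-0.001, 0.281, -0.96, 0.545], [0.0, 0.0, 0.0, 1.0]]
```

View pics/wstand.png

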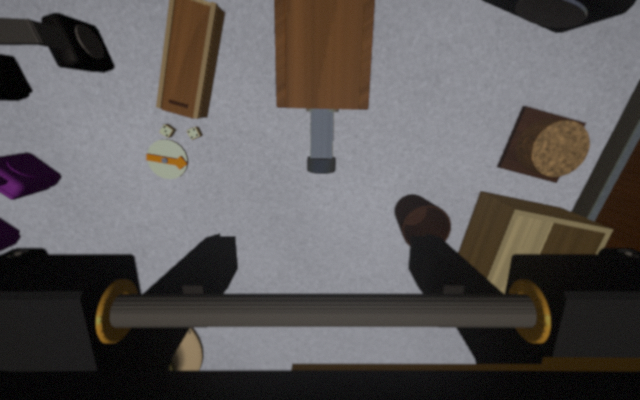

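View pics/whead.png

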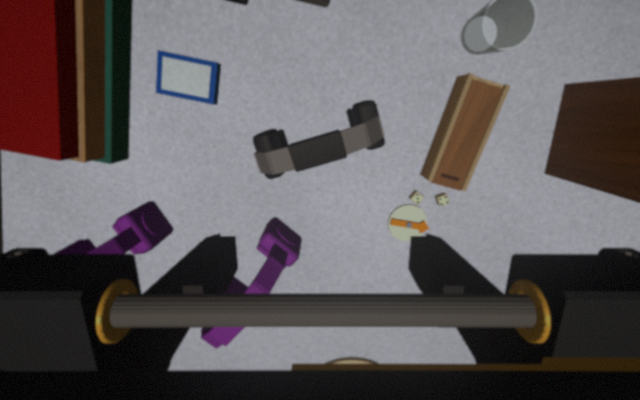

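Wrist view of the cubby: front top edge from (277,108) to (369,109), knob at about (321,163). Wrist view of the headset: crown quad at about (288,148), (338,131), (347,154), (297,172), with its centre at about (318,151).

```bash
python3 - <<'E'
from h import *
import json
P=json.load(open("cams.json"));c=P["wstand"]
im=cv2.imread("pics/wstand.png");hs=cv2.cvtColor(im,cv2.COLOR_BGR2HSV)
wood=((hs[:,:,1]>90)).astype(np.uint8)
def edges(r):
    x=np.where(wood[r,240:410])[0]+240; return x.min(),x.max()
L=[];R=[]
for r in range(10,96,5):
    l,rr=edges(r); L.append(onplane((l,r),c,.25)); R.append(onplane((rr+1,r),c,.25))
for E in(L,R):
    E=np.array(E)[:,:2]; v=cv2.fitLine(E.astype(np.float32),cv2.DIST_HUBER,0,.01,.01).ravel(); print("edge yaw",np.arctan(v[1]/v[0]),v[2:])
fc=[onplane(u,c,.25) for u in((277,108),(369.5,108.5))];print("front",np.round(fc,3),np.linalg.norm(fc[0]-fc[1]))
for u,z in(((321,157),.242),((321,163),.24),((321,173),.226)): print("knob",onplane(u,c,z).round(4))
for r in(125,145): print(onplane((321,r),c,.235).round(4))
c=P["whead"];q=[onplane(u,c,.19) for u in((288,148),(338,131),(347,154),(297,172))];q=np.array(q)
print("crown",q.round(3).tolist(),q.mean(0).round(4))
for a,b in((0,1),(3,2),(0,3),(1,2)): d=q[b]-q[a];print(np.arctan2(d[1],d[0]),np.linalg.norm(d))
E
```

```text
edge yaw 0.24117075 [ 0.62250435 -0.17952806]
edge yaw 0.23250364 [ 0.6536245  -0.26189983]
front [[ 0.575 -0.191  0.25 ]
 [ 0.597 -0.277  0.25 ]] 0.0893405991476256
knob [ 0.5383 -0.2441  0.242 ]
knob [ 0.5318 -0.2458  0.24  ]
knob [ 0.5186 -0.2491  0.226 ]
[ 0.5691 -0.236   0.235 ]
[ 0.5494 -0.2412  0.235 ]
crown [[0.534, 0.243, 0.19], [0.567, 0.194, 0.19], [0.544, 0.177, 0.19], [0.51, 0.227, 0.19]] [0.5387 0.2103 0.19  ]
-0.9909841129340831 0.059192167929625894
-0.9657337376228636 0.060828842663151514
-2.5531104238798514 0.02915622825991286
-2.4941750706409183 0.027682581879966313
```

```bash
python3 - <<'E'
from h import *
yaw=.245;d=np.array([np.cos(yaw),np.sin(yaw),0]);k=np.array([.530,-.2465,.208]);r=[np.pi,0,yaw]
manip.movep(k+[0,0,.12],r)
manip.move_linear(k,vel=.1,contact_N=8)
s=manip.read_state();print(s["eef_pos"],s["force"])
manip.gripper_to(.02);s=manip.read_state();print(s["gripper_width"],s["grasp_force"],s["clock"])
print(manip.move_linear(k-d*.090,vel=.06,contact_N=15))
s=manip.read_state();print(s["eef_pos"],s["force"],s["gripper_width"],s["clock"])
manip.pause(.3)
save("side","pics/side2.png")
manip.gripper_to(.06); print(manip.read_state()["force"])
save("scene","pics/scene2.png")
E
```

```text
[ 0.53022098 -0.24660084  0.2085953 ] [ 0.52250787 -0.61739165 -0.32642247]
0.030591162294191093 29.903604984283447 8.8
True
[ 0.4599626  -0.26247099  0.2078889 ] [2.95667582 1.24287619 1.88145479] 0.030419523803593834 9.9167
[ 0.82103703  0.41658975 -0.21943827]
```

```bash
python3 - <<'E'
from h import *
import json
s=manip.read_state();p=np.array(s["eef_pos"])
manip.move_linear(p+[0,0,.07],vel=.12)
manip.movep([.47,-.25,.40],[np.pi,0,.245]);manip.pause(.2)
c=manip.camera_params("wrist");im=save("wrist","pics/wrail.png")
json.dump({k:np.array(v).tolist() for k,v in c.items()},open("crail.json","w"))
for P in([.460,-.2628,.226],[.46,-.2655,.226]):print(project(P,c))
cv2.imwrite("pics/wrail_c.png",cv2.resize(im[60:240,200:440,::-1],None,fx=3,fy=3))
print(manip.read_state()["clock"])
E
```

```text
[332.30109686 188.08924576]
[334.79888587 188.6955465 ]
12.4667
```

View pics/wrail_c.png

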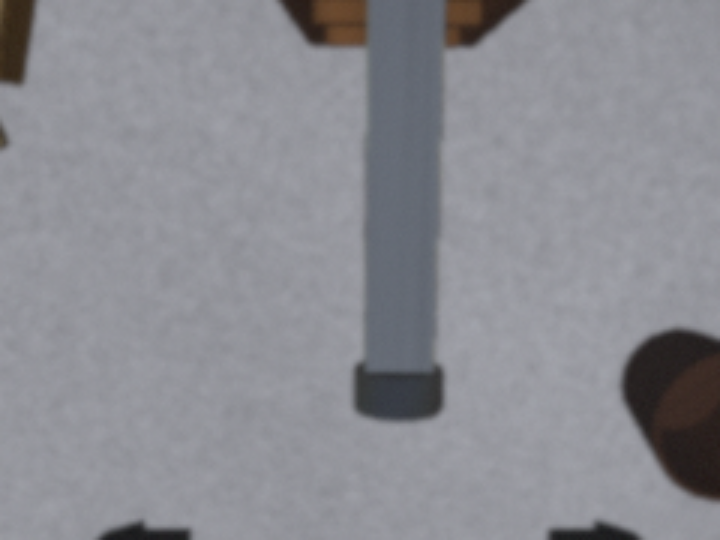

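The rail is out. In full-image pixels the knob is at about (333,192) and the rail centre line runs from (335.7,60) to (333.3,180). Next I check the length out to the cubby front.

```bash
python3 - <<'E'
from h import *
import json
c=json.load(open("crail.json"))
a,b=onplane((200+407/3,60),c,.235),onplane((200+400/3,60+360/3),c,.235)
d=a-b;print(a.round(4),b.round(4),"yaw",np.arctan2(d[1],d[0]))
print("knob back top",onplane((333,184.2),c,.242),"knob front centre-ish low",onplane((333,199),c,.226-.014))
im=cv2.imread("pics/wrail.png");print(im[0:62:2,325:329].mean(1).round().astype(int).tolist())
fm=np.array([.586,-.234,.235]);u=d/np.linalg.norm(d);print("front along rail from knob back:",(fm-onplane((333,184.2),c,.242))@u)
E
```

```text
[ 0.5793 -0.2348  0.235 ] [ 0.4707 -0.2609  0.235 ] yaw 0.2354349393317232
knob back top [ 0.46803678 -0.26100367  0.242     ] knob front centre-ish low [ 0.44462044 -0.26795439  0.212     ]
[[35, 59, 88], [35, 59, 88], [36, 59, 87], [34, 58, 87], [35, 60, 88], [36, 60, 88], [36, 60, 88], [38, 61, 89], [36, 60, 88], [37, 60, 88], [37, 60, 88], [37, 61, 89], [36, 60, 88], [38, 61, 89], [38, 62, 89], [36, 61, 89], [39, 62, 90], [38, 62, 90], [39, 62, 90], [40, 62, 90], [40, 63, 91], [39, 61, 90], [40, 62, 90], [38, 62, 90], [38, 60, 88], [42, 50, 66], [96, 91, 88], [102, 97, 93], [89, 84, 82], [114, 103, 98], [114, 104, 100]]
front along rail from knob back: 0.12100800562065206
```

```bash
python3 - <<'E'
from h import *
g=np.array([.5387,.2103,.176]);r=[np.pi,0,2.17]
manip.gripper_to(.062)
manip.movep(g+[0,0,.2],r)
manip.move_linear(g,vel=.12,contact_N=8)
s=manip.read_state();print(s["eef_pos"],s["force"])
manip.gripper_to(.02);s=manip.read_state();print(s["gripper_width"],s["grasp_force"],s["clock"])
manip.move_linear(g+[0,0,.05],vel=.08);s=manip.read_state();print(s["gripper_width"],s["force"])
manip.move_linear(g+[0,0,.27],vel=.15)
manip.move_linear([.5233,-.2477,.446],[np.pi,0,1.811],vel=.15);manip.pause(.5)
s=manip.read_state();print(s["eef_pos"],s["gripper_width"],s["force"],s["clock"])
a=save("side","pics/side3.png");b=save("scene","pics/scene3.png")
A=lambda i,x,y:cv2.resize(i[y:y+200,x:x+200,::-1],None,fx=2,fy=2)
cv2.imwrite("pics/c3.png",np.hstack([A(a,260,90),A(b,180,40)]))
E
```

```text
[0.53890977 0.21034814 0.17655647] [-0.1478466   1.00753768  0.03994224]
0.03188255282357764 29.392882883548737 16.7917
0.03197067774347215 [-0.04530742  0.48992669 -2.06893192]
[ 0.52330967 -0.24768877  0.4459869 ] 0.031874889926852334 [ 0.1067792  -1.00802862 -2.68438121] 22.8917
```

View pics/c3.png

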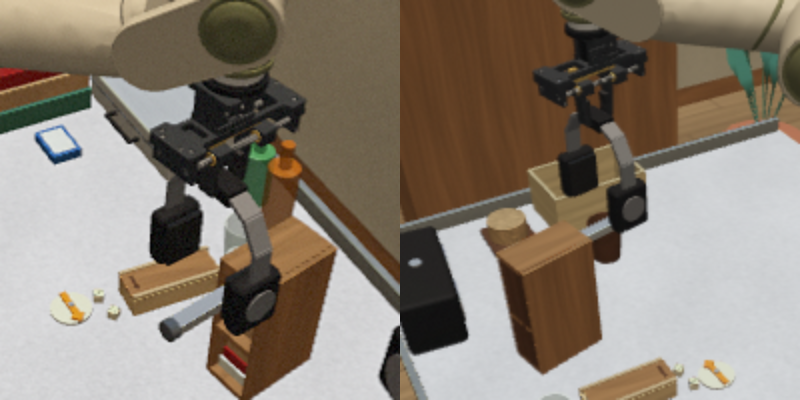

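The headset is held upright above the rail with one cup on each side, and the rail is fully out. Next I lower it until it touches.

```bash
python3 - <<'E'
from h import *
p=np.array([.5233,-.2477,0])
print(manip.move_linear(p+[0,0,.262],vel=.10,contact_N=8))
t=manip.move_linear(p+[0,0,.236],vel=.02,contact_N=3)
s=manip.read_state();print(t,s["eef_pos"],s["force"],s["clock"])
E
```

```text
False
True [ 0.52335441 -0.24770477  0.24286299] [0.16425534 0.19498386 5.56903773] 25.9
```

```bash
python3 - <<'E'
from h import *
manip.pause(.4)
manip.gripper_to(.050);manip.pause(.3)
s=manip.read_state();print(s["gripper_width"],s["force"])
p=np.array(s["eef_pos"]);manip.move_linear(p+[0,0,.05],vel=.05);manip.move_linear(p+[0,0,.16],vel=.12);manip.pause(1)
s=manip.read_state();print(s["force"],s["clock"])
a=save("side","pics/side4.png");b=save("scene","pics/scene4.png")
A=lambda i,x,y:cv2.resize(i[y:y+200,x:x+200,::-1],None,fx=2,fy=2)
cv2.imwrite("pics/c4.png",np.hstack([A(a,260,110),A(b,180,60)]))
E
```

```text
0.04974790547270586 [-0.37094432 -0.35900435 -0.27339979]
[ 0.11644916 -0.01104741  0.11500939] 30.275
```

View pics/c4.png

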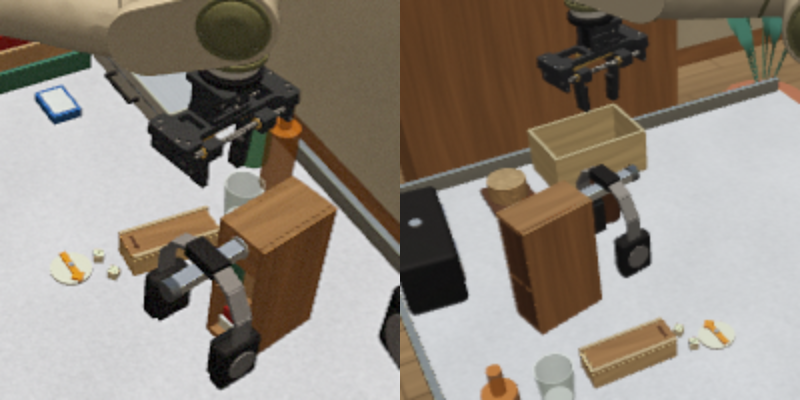

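The headset hangs straight over the rail between knob and cubby, one cup on each side, and the gripper is clear of it.

```bash
python3 -c "
from h import *
print(manip.job_done())"
```

```text
the job is handed in; nothing more can be done
None
```

The rail is pulled fully out, the headset hangs straight on it with one ear cup on each side, nothing else on the tray looked moved, and the job was handed in at about 30 s; no verdict came back.

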